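# Run three bites on the hand-cranked bite tester

## Task

Push the loaded carriage of the bite tester in until it is fully home on its stop. Then grip the crank and turn it three full turns clockwise (seen from above) at an even, unhurried pace, moving steadily on through the heavy point in each turn where the casts bite, never as fast as a turn a second and never letting it run back; park it at rest over the column as it was, let go, and leave the carriage home with the cast flat in its holder. The tester only stands on its rubber feet, so do not shove or rock it, and leave the other things alone.

Things in the scene. Friction and masses are not known exactly. Their poses are not given: they have to be found in the camera images.
- tester: Bite tester, about 4 kg, loose on rubber feet: about 12 N sideways at the crank grip rocks it, about 20 N at the carriage knob slides it. Origin: on the desk below the crank axis; x from its front (carriage, towards the robot) to its back, z up. Base plate x -130 to 100, y -88 to 88, top z 18 mm; head x -26 to 95, y -46 to 46, z 142 to 206 mm; column below the head from x = 45 mm.
- crank_axis (a point): Point on the crank's vertical axis at half height of the grip, 245 mm above the desk; x axis as the tester's. The grip is an upright black knob, 20 mm across, 38 mm tall (226 to 264 mm above the desk), spinning freely on a pin clamped in the slotted steel crank arm: its distance from the axis (the throw) is set anywhere between 41 and 57 mm and is not measured; the clamp holds.
- crank (a joint): Crank angle, rad: 0 at the start (arm and grip to the tester's +x, upper cast up), growing clockwise seen from above, counted on over the turns (6.28 each). Idle it takes about 2 N at the grip. With the carriage home the casts meet about 1 rad before each half turn and press a spring (6 to 10 N at the grip); past the half turn the spring drives the crank on for about 1 rad.
- carriage (a joint): Travel of the carriage in m, 0 = fully out towards the front (as it starts), 0.080 = fully home under the upper cast, on a hard stop. It moves along the tester's x axis with about 3 N of friction and stays where it is left.
- pull_knob (a point): Middle of the carriage's upright black knob (16 mm across, standing from 31 to 67 mm above the desk; this point is 52 mm above it, 105 mm in front of the holder's centre). With the carriage home the knob stands 79 mm in front of the head, whose face rises from 142 to 206 mm.
- seat (a point): Centre of the cast holder on the carriage, 16 mm above the plate (top 32 mm above the desk) that the cast stands on, between six steel stops 7 mm high; x axis as the tester's. It lies on the crank axis when the carriage is home.
- cast_mid (a point): Centre of the loose lower cast, a cream plaster dental arch 52 x 77 x 32 mm that lies teeth up in the holder with 2 mm of play, its arch front towards the knob; half-way up. It starts there and need not be touched.
- lower_cast: The lower cast; origin at the centre of its underside, z up.
- upper_cast: White plaster cast, teeth down, on the tester's sprung stamp under the head; it goes up and down 28 mm with each turn of the crank.
- gauge_block: Loose steel gauge block 22 x 60 x 16 mm lying on the tester's base plate beside the rails (its -y side): leave it.
- clip: Loose spring clip 32 x 34 x 16 mm lying on the tester's base plate on the other side: leave it.
- cast_d: Bystander: dental cast 55 x 60 x 42 mm, near the desk's front edge.
- puck: Bystander: wax puck 37 mm across, 24 mm tall with its two crowns.

How it is judged:
By the outcome, as a careful person would: the job done as asked, in the order asked, and still so for the second after the job is handed in, with the robot touching nothing.
It also fails if it takes over 67 s, if anything falls off the work surface, if the arm or the gripper's body presses on something with over 40 N, if the wrist force passes 120 N, or if a joint passes its speed limit or range.

## Robot

A 6-joint arm with a two-finger parallel gripper is mounted at the origin on a cart in front of the work surface, level with it; the furniture and walls round the work are solid. World frame = base frame: x ahead of the robot, y to its left, z up, the work surface at z = 0. Lengths are in m, angles in rad, forces in N, time in s.
With the tool pointing down it reaches from about 0.35 to 0.85 m from the base axis. Payload 8.1 kg.
Tool frame: the origin (TCP) lies at the centre of the arm's flange, where the gripper is bolted on; the fingertips stand 186 mm ahead of it and the grasp point (between the pads) lies 167 mm ahead of it; z points along the fingers, y is the line along which they close (so a half turn about z gives the same grasp; the last joint's range is limited). The gripper opens to 93 mm and grips with 3 to 60 N. Pads are 15 mm wide; open, the fingers measure 128 mm over their backs; the gripper's body (75 mm by 188 mm) begins 65 mm behind the grasp point.
Start: joints at [-1.382, 0.13, 1.488, -0, 1.523, -0.085], TCP at [0.162, -0.578, 0.405] pointing down, gripper open.
Joint ranges: [-2.96, 2.96], [-0.89, 2.26], [0.02, 2.5], [-1.34, 4.48], [0, 2.73], [-2.66, 2.66]. Speed limits (rad/s): [2.39, 2.39, 2.79, 3.14, 3.14, 3.14].

## Interface

Orientations are given as a rotation vector (axis times angle).
In Python, from plant import robot gives the robot as it stands.
- The arm moves only by the tool apply_moves, never from a script. Its argument "series" is a list of rows, each a list of 2 entries, a list of its own where there are three numbers: the shift along the tool's x, y, z in mm, then the turn, a rotation vector about the tool's x, y, z in rad. A call has 1 to 12 rows; each row shifts and turns the commanded pose from where the row before left it, along the tool's axes as they then stand; what a row does not reach is not made up. A row lasts 1/12 s, in which the tool goes at most 41.7 mm and 7.16 degrees, less where a joint would pass 70% of its speed; a pose out of reach is approached as far as the arm can. A call is refused whole if a number of a shift passes 41.7 or a number of a turn 0.125, either way. A call with a gripper value outside its range is refused whole. "claw" is the opening, from 0 (shut) to 1 (fully open), set as the call begins (left out, the last holds). The fingers move at their own pace and stop on an object; "newtons" is the grip in N (left out, the last holds). Time passes only in rows, so rows that do not move let the fingers close. It gives the time, the measured TCP pose, the force, the opening and the grip force at its end, in the units of the state.
- robot.read_state(): the state, without advancing time (a new reading comes with each control period).
- robot.read_camera(name): name is "scene" or "top" or "wrist"; returns (picture, depth): 480x640x3 uint8, blue, green, red; 480x640 float32, m along the optical axis (not along the pixel's ray), 0 where there is no reading.
- robot.calibration(name): a dict with "fx", "fy", "cx", "cy" (pixels), "extrinsics" (4x4, takes a point from world to camera coordinates). Camera axes: x right, y down, z forward; pixel columns grow to the right and rows downward; lengths in m; the calibration is good to about 2 mm. The wrist camera is an equidistant fisheye: a pixel r from the principal point sees the ray r / f radians off the axis. A picture is of the moment at which its call begins: read the wrist's pose just before it. calibration takes no time and is no camera call; for the wrist camera it gives the pose at the moment of the call.
- robot.close_job(): hands the job in; it is judged then, once.
The state is a dict: "t": time; "q": joint angles; "dq": joint speeds; "joint_torque": joint torques, N m; "tool_pos": TCP position; "orientation": TCP orientation; "force": force on the tool from outside, world axes, zero at the start; "wrist_torque": the same for the moment, N m; "opening": finger opening in m; "gripper_force": force on a finger pad.
Only numpy, scipy, OpenCV 4.12 (cv2) and the standard library are available. Lean on these libraries where they do the work, as an engineer would, in place of code of your own. Each camera call takes 0.05 s, during which the arm holds its last target. There are 200 camera calls.

## Working session

There is one attempt and no reset: what is moved stays moved. The work goes in short steps, Python scripts to look and compute and a tool call to move; the robot and the scene stay as the last step left them, time stands still between calls to the robot, and variables do not carry over. Pictures are saved under pics/ and viewed, at most 10 in all, crops included, and the job is handed in when it is done.

Besides the shell and the picture viewer there is one more tool, called after "Emit:" as a command line: name --argument value ..., lists and objects as JSON in quotes. apply_moves: Moves the arm, as the interface text tells. Its arguments: {"type":"object","properties":{"series":{"type":"array"},"claw":{"type":"number"},"newtons":{"type":"number"}},"required":["series"]}

```bash
mkdir -p pics; ls; python3 - <<'E'
from plant import robot
import cv2
s=robot.read_state();print({k:(v if not hasattr(v,'tolist') else v.tolist()) for k,v in s.items()})
import numpy as np
for n in("scene","top"):
    im,d=robot.read_camera(n);cv2.imwrite(f"pics/{n}0.png",im);np.save(f"pics/{n}0.npy",d)
    c=robot.calibration(n);print(n,c)
E
```

```text
pics
{'t': 0.0, 'q': [-1.3824229517440212, 0.131163336447355, 1.4892702734980359, -5.33219109599158e-06, 1.5230448187418102, -0.08540718585144261], 'dq': [-0.0006085258980885296, -0.0015621996985556144, -0.00039510177783711744, -0.001656771009138061, -0.0003350946911489193, 0.0002208723034253684], 'joint_torque': [-0.003212543815607205, -55.984429121017456, -49.17685389518738, 0.07667029509320855, 0.0355256802868098, -0.00022967626136960462], 'tool_pos': [0.162195912751396, -0.5774162232083784, 0.40369080179284267], 'orientation': [-3.1103380710979858, -0.42845507482813233, 0.00016069269597684903], 'force': [0.22676821931562413, 0.4560082413999657, 0.1988353760053638], 'wrist_torque': [0.005872187325844836, -0.04667689942652527, 0.0766213736165886], 'gripper_force': 0.0, 'opening': 0.09293905944795852}
scene {'fx': 487.72540749412093, 'fy': 487.72540749412093, 'cx': 326.09753236271933, 'cy': 236.20342725889003, 'extrinsics': array([[ 0.70650827, -0.70735251, -0.02232707, -0.59789959],
       [-0.39279841, -0.36569609, -0.84378657,  0.18991631],
       [ 0.58868963,  0.60491222, -0.53621425,  0.89667643],
       [ 0.        ,  0.        ,  0.        ,  1.        ]])}
top {'fx': 529.2781518061325, 'fy': 529.2781518061325, 'cx': 322.4081573247729, 'cy': 235.33689475128514, 'extrinsics': array([[-0.00185787, -0.99983601, -0.01801378, -0.3833367 ],
       [-0.98691641,  0.0047375 , -0.16116312,  0.45711147],
       [ 0.16122203,  0.01747867, -0.98676337,  0.93484904],
       [ 0.        ,  0.        ,  0.        ,  1.        ]])}
```

View pics/scene0.png

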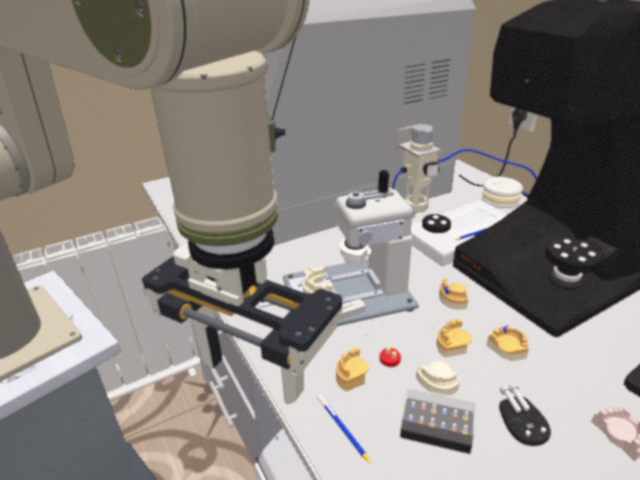

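View pics/top0.png

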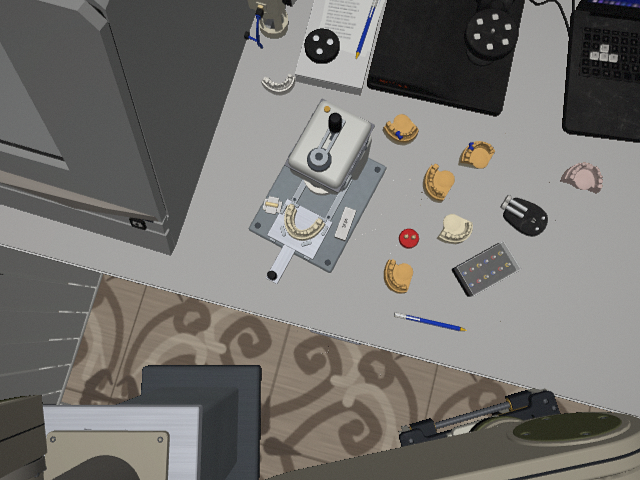

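The scene view shows the tester at the middle, about (365,250), with the grip at (383,180). The top view shows the carriage knob at (272,275), the crank hub at (319,157) and the grip at (335,122). The gauge block is at (344,222), the clip at (271,204) and the grey cabinet to the left.

```bash
cat > h.py <<'E'
import numpy as np, cv2
from plant import robot
def ray(c,u,v):
    E=c["extrinsics"];R,t=E[:3,:3],E[:3,3];o=-R.T@t
    return o,R.T@np.array([(u-c["cx"])/c["fx"],(v-c["cy"])/c["fy"],1.])
def onplane(c,u,v,z):
    o,d=ray(c,u,v);return o+d*(z-o[2])/d[2]
def cloud(c,D):
    E=c["extrinsics"];v,u=np.indices(D.shape)
    P=np.stack([(u-c["cx"])/c["fx"]*D,(v-c["cy"])/c["fy"]*D,D],-1)
    P=(P-E[:3,3])@E[:3,:3];P[D<=0]=np.nan;return P
E
python3 - <<'E'
from h import *
c=robot.calibration("top");im=cv2.imread("pics/top0.png");D=np.load("pics/top0.npy");P=cloud(c,D)
for n,(u,v) in dict(knob=(272,275),grip=(335,119),hub=(319,157),head=(305,150),desk=(220,235),plate=(355,175)).items(): print(n,P[v,u].round(4))
dark=im.max(2)<60
for n,(u,v),lo,hi in(("grip",(335,120),.255,.275),("knob",(272,275),.055,.075)):
    m=dark&(abs(P[...,2]-(lo+hi)/2)<(hi-lo)/2); m[:, :u-15]=0;m[:,u+15:]=0;m[:v-15]=0;m[v+15:]=0
    q=P[m];print(n,m.sum(),((q.min(0)+q.max(0))/2).round(4),np.ptp(q,0).round(4),q.mean(0).round(4))
# head top & base plate rectangles
for n,lo,hi in(("head",.198,.212),("plate",.013,.023)):
    m=(P[...,2]>lo)&(P[...,2]<hi);m[:,:230]=0;m[:,395:]=0;m[:95]=0;m[290:]=0
    k,l,s,_=cv2.connectedComponentsWithStats(m.astype(np.uint8));b=1+s[1:,4].argmax();q=P[l==b][:,:2]
    r=cv2.minAreaRect((q*1000).astype(np.float32));print(n,s[b],r,cv2.boxPoints(r).round(0).tolist())
# hub top
m=(P[...,2]>.21)&(P[...,2]<.24);m[:,:300]=0;m[:,345:]=0;m[:140]=0;m[180:]=0
q=P[m];print("hub",m.sum(),q.min(0),q.max(0),((q.min(0)+q.max(0))/2).round(4))
E
```

```text
knob [ 0.3804 -0.2975  0.0693]
grip [ 0.588  -0.4074  0.2636]
hub [ 0.543  -0.3834  0.2268]
head [ 0.5607 -0.3614  0.207 ]
desk [ 0.4631 -0.1893 -0.0013]
plate [ 0.5631 -0.4447  0.0558]
grip 144 [ 0.5886 -0.4074  0.2605] [0.0179 0.0174 0.0106] [ 0.5879 -0.4072  0.2623]
knob 66 [ 0.3807 -0.2958  0.0626] [0.0139 0.0159 0.0145] [ 0.3809 -0.2961  0.0664]
head [ 288  100   83   88 3251] ((573.4544677734375, -398.609375), (91.41397094726562, 118.40558624267578), 62.13484573364258) [[500.0, -411.0], [604.0, -467.0], [647.0, -386.0], [542.0, -331.0]]
plate [ 294  158   92  115 2384] ((506.92645263671875, -419.28668212890625), (76.67687225341797, 229.17420959472656), 61.653079986572266) [[388.0, -399.0], [590.0, -507.0], [626.0, -440.0], [424.0, -331.0]]
hub 551 [ 0.52577042 -0.4075302   0.21000844] [ 0.57408974 -0.36148265  0.2309774 ] [ 0.5499 -0.3845  0.2205]
```

```bash
cat >> h.py <<'E'
from scipy.spatial.transform import Rotation as Ro
YAW=np.radians(-28.2); AX=np.array([.5433,-.3830])
ux=np.array([np.cos(YAW),np.sin(YAW)]);uy=np.array([-ux[1],ux[0]])
def tw(x,y,z): return np.r_[AX+x*ux+y*uy,z]      # tester (m) -> world
def wt(p): d=np.asarray(p)[:2]-AX; return np.r_[d@ux,d@uy,p[2]]
Rdown=Ro.from_matrix(np.c_[np.r_[ux,0],-np.r_[uy,0],[0,0,-1]])
def plan(p0,R0,p1,R1,n):
    "n equal rows, tool-frame shift mm and rotvec"
    w=(R0.inv()*R1).as_rotvec();st=[];p0,p1=np.array(p0),np.array(p1)
    for i in range(n):
        R=R0*Ro.from_rotvec(w*i/n)
        st.append([(R.inv().apply((p1-p0)/n)*1000).round(1).tolist(),(w/n).round(4).tolist()])
    return st
def cur():
    s=robot.read_state();return s,np.array(s["tool_pos"]),Ro.from_rotvec(s["orientation"])
E
python3 - <<'E'
from h import *
s,p,R=cur()
for r in plan(p,R,tw(-.225,0,.30),Rdown,10):print(r)
E_=robot.calibration("wrist");M=E_["extrinsics"];o=-M[:3,:3].T@M[:3,3];print("cam in tool",R.inv().apply(o-p), R.inv().apply(M[:3,:3][2]))
c=robot.calibration("top");P=cloud(c,np.load("pics/top0.npy"))
q=P[(P[...,2]>.25)].reshape(-1,3);t=np.c_[(q[:,:2]-AX)@ux,(q[:,:2]-AX)@uy,q[:,2]]
k=(abs(t[:,0])<.2)&(t[:,1]>.06)&(t[:,1]<.4);print(k.sum(),t[k][:,1].min() if k.any() else None)
E
```

```text
[[25.7, -24.0, 10.4], [-0.0002, 0.0001, 0.0766]]
[[23.8, -25.9, 10.4], [-0.0002, 0.0001, 0.0766]]
[[21.8, -27.6, 10.4], [-0.0002, 0.0001, 0.0766]]
[[19.6, -29.2, 10.4], [-0.0002, 0.0001, 0.0766]]
[[17.3, -30.6, 10.4], [-0.0002, 0.0001, 0.0766]]
[[14.9, -31.9, 10.4], [-0.0002, 0.0001, 0.0766]]
[[12.4, -32.9, 10.4], [-0.0002, 0.0001, 0.0766]]
[[9.9, -33.8, 10.4], [-0.0002, 0.0001, 0.0766]]
[[7.2, -34.4, 10.4], [-0.0002, 0.0001, 0.0766]]
[[4.6, -34.9, 10.4], [-0.0002, 0.0001, 0.0766]]
cam in tool [ 0.08175372 -0.00038795  0.02029074] [-2.93357548e-01 -4.07028993e-04  9.56002711e-01]
25311 0.21012651523180545
```

```bash
sed -i 's/^Rdown=.*/Rdown=Ro.from_matrix(np.c_[-np.r_[ux,0],np.r_[uy,0],[0,0,-1]])/' h.py
python3 - <<'E'
from h import *
s,p,R=cur()
for r in plan(p,R,tw(-.225,0,.30),Rdown,20):print(r)
E
```

```text
[[12.9, -12.0, 5.2], [-0.0, -0.0001, -0.1188]]
[[14.2, -10.4, 5.2], [-0.0, -0.0001, -0.1188]]
[[15.3, -8.6, 5.2], [-0.0, -0.0001, -0.1188]]
[[16.2, -6.8, 5.2], [-0.0, -0.0001, -0.1188]]
[[16.9, -4.8, 5.2], [-0.0, -0.0001, -0.1188]]
[[17.4, -2.7, 5.2], [-0.0, -0.0001, -0.1188]]
[[17.6, -0.7, 5.2], [-0.0, -0.0001, -0.1188]]
[[17.5, 1.4, 5.2], [-0.0, -0.0001, -0.1188]]
[[17.2, 3.5, 5.2], [-0.0, -0.0001, -0.1188]]
[[16.7, 5.5, 5.2], [-0.0, -0.0001, -0.1188]]
[[15.9, 7.5, 5.2], [-0.0, -0.0001, -0.1188]]
[[14.9, 9.3, 5.2], [-0.0, -0.0001, -0.1188]]
[[13.7, 11.0, 5.2], [-0.0, -0.0001, -0.1188]]
[[12.3, 12.5, 5.2], [-0.0, -0.0001, -0.1188]]
[[10.8, 13.9, 5.2], [-0.0, -0.0001, -0.1188]]
[[9.0, 15.1, 5.2], [-0.0, -0.0001, -0.1188]]
[[7.2, 16.1, 5.2], [-0.0, -0.0001, -0.1188]]
[[5.2, 16.8, 5.2], [-0.0, -0.0001, -0.1188]]
[[3.2, 17.3, 5.2], [-0.0, -0.0001, -0.1188]]
[[1.1, 17.6, 5.2], [-0.0, -0.0001, -0.1188]]
```

Emit:
apply_moves --series '[[[12.9,-12.0,5.2],[0,0,-0.1188]],[[14.2,-10.4,5.2],[0,0,-0.1188]],[[15.3,-8.6,5.2],[0,0,-0.1188]],[[16.2,-6.8,5.2],[0,0,-0.1188]],[[16.9,-4.8,5.2],[0,0,-0.1188]],[[17.4,-2.7,5.2],[0,0,-0.1188]],[[17.6,-0.7,5.2],[0,0,-0.1188]],[[17.5,1.4,5.2],[0,0,-0.1188]],[[17.2,3.5,5.2],[0,0,-0.1188]],[[16.7,5.5,5.2],[0,0,-0.1188]]]' --claw 0 --newtons 15

```text
t: 0.93
tool_pos: [0.2539, -0.4264, 0.352]
orientation: [-2.332, -2.103, -0.0]
force: [-0.7, -0.7, 0.2]
opening: 0.031
gripper_force: 0.0
```

Emit:
apply_moves --series '[[[15.9,7.5,5.2],[0,0,-0.1188]],[[14.9,9.3,5.2],[0,0,-0.1188]],[[13.7,11.0,5.2],[0,0,-0.1188]],[[12.3,12.5,5.2],[0,0,-0.1188]],[[10.8,13.9,5.2],[0,0,-0.1188]],[[9.0,15.1,5.2],[0,0,-0.1188]],[[7.2,16.1,5.2],[0,0,-0.1188]],[[5.2,16.8,5.2],[0,0,-0.1188]],[[3.2,17.3,5.2],[0,0,-0.1188]],[[1.1,17.6,5.2],[0,0,-0.1188]],[[0,0,0],[0,0,0]],[[0,0,0],[0,0,0]]]'

```text
t: 1.93
tool_pos: [0.3451, -0.2766, 0.3002]
orientation: [-0.765, -3.046, -0.001]
force: [0.3, -0.7, 0.7]
opening: 0.0004
gripper_force: 0.0
```

```bash
python3 - <<'E'
from h import *
s,p,R=cur();print(s["t"],wt(p),(R.inv()*Rdown).as_rotvec(),s["opening"],s["force"])
im,d=robot.read_camera("wrist");cv2.imwrite("pics/w1.png",im)
for r in plan(p,R,tw(-.215,0,.228),Rdown,6):print(r)
E
```

```text
1.9333 [-2.24907620e-01  1.08317921e-04  3.00230435e-01] [ 0.00013317 -0.00111689 -0.00024781] 0.0003709922389304968 [ 0.26464538 -0.6842369   0.72556422]
[[-1.7, -0.0, 12.0], [0.0, -0.0002, -0.0]]
[[-1.7, -0.0, 12.0], [0.0, -0.0002, -0.0]]
[[-1.7, -0.0, 12.0], [0.0, -0.0002, -0.0]]
[[-1.7, -0.0, 12.0], [0.0, -0.0002, -0.0]]
[[-1.7, -0.0, 12.0], [0.0, -0.0002, -0.0]]
[[-1.7, -0.0, 12.0], [0.0, -0.0002, -0.0]]
```

View pics/w1.png

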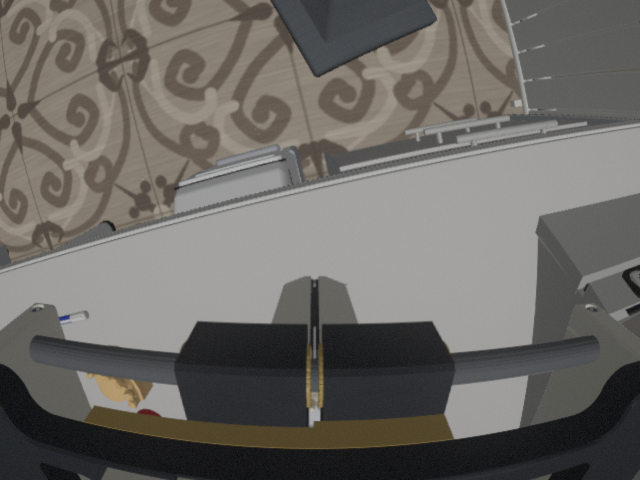

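The wrist view shows the closed fingertips at (315,285) over bare desk. The tester is hidden behind the gripper, and nothing is in the way below.

Emit:
apply_moves --series '[[[-1.5,0,12],[0,0,0]],[[-1.5,0,12],[0,0,0]],[[-1.5,0,12],[0,0,0]],[[-1.5,0,12],[0,0,0]],[[-1,0,12],[0,0,0]],[[-1,0,12],[0,0,0]],[[0,0,0],[0,0,0]],[[-2,0,0],[0,0,0]],[[-2,0,0],[0,0,0]],[[-2,0,0],[0,0,0]],[[-2,0,0],[0,0,0]],[[-2,0,0],[0,0,0]]]'

```text
t: 2.98
tool_pos: [0.3614, -0.2861, 0.2295]
orientation: [0.765, 3.046, -0.001]
force: [0.3, 0.1, 0.4]
opening: 0.0002
gripper_force: 0.0
```

Emit:
apply_moves --series '[[[-3,0,0],[0,0,0]],[[-3,0,0],[0,0,0]],[[-3,0,0],[0,0,0]],[[-3,0,0],[0,0,0]],[[-3,0,0],[0,0,0]],[[-3,0,0],[0,0,0]],[[-3,0,0],[0,0,0]],[[-3,0,0],[0,0,0]],[[-3,0,0],[0,0,0]],[[-3,0,0],[0,0,0]]]'

```text
t: 3.82
tool_pos: [0.3877, -0.3, 0.2287]
orientation: [-0.765, -3.047, -0.0]
force: [-2.5, 1.4, 2.1]
opening: 0.0007
gripper_force: 1.6
```

```bash
python3 - <<'E'
from h import *
s,p,R=cur();f=s["force"];print(s["t"],wt(p)*1000,np.dot(f[:2],ux),np.dot(f[:2],uy),f[2])
im,d=robot.read_camera("top");cv2.imwrite("pics/t1.png",cv2.resize(im[80:320,200:420],None,fx=2.4,fy=2.4))
E
```

```text
3.8167 [-176.3720712    -0.3899082   228.70077873] -2.8029948847757504 0.03028476196228569 2.122446822474052
```

View pics/t1.png

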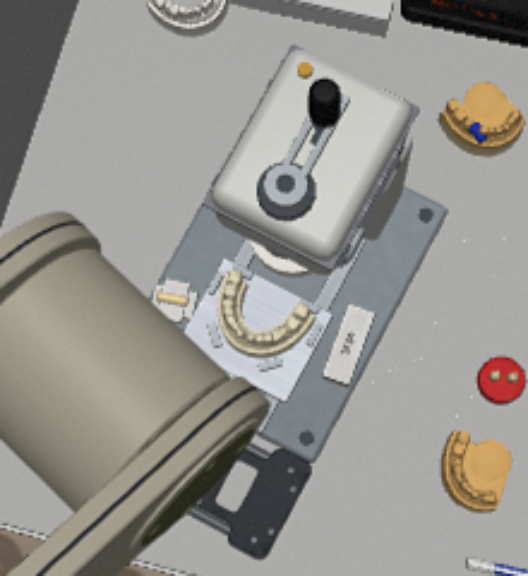

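The crop shows the fingers pushing the carriage in, with the cast flat in its holder at (265,315). The grip is at (323,103), still over the column.

Emit:
apply_moves --series '[[[-3,0,0],[0,0,0]],[[-3,0,0],[0,0,0]],[[-3,0,0],[0,0,0]],[[-3,0,0],[0,0,0]],[[-3,0,0],[0,0,0]],[[-3,0,0],[0,0,0]],[[-3,0,0],[0,0,0]],[[-3,0,0],[0,0,0]],[[-3,0,0],[0,0,0]],[[-3,0,0],[0,0,0]],[[-3,0,0],[0,0,0]],[[-3,0,0],[0,0,0]]]'

```text
t: 4.87
tool_pos: [0.4194, -0.317, 0.2286]
orientation: [-0.765, -3.047, -0.0]
force: [-2.4, 2.2, 0.2]
opening: 0.0002
gripper_force: 1.6
```

Emit:
apply_moves --series '[[[-2,0,0],[0,0,0]],[[-2,0,0],[0,0,0]],[[-2,0,0],[0,0,0]],[[-1.5,0,0],[0,0,0]],[[-1.5,0,0],[0,0,0]],[[-1,0,0],[0,0,0]],[[-1,0,0],[0,0,0]],[[-1,0,0],[0,0,0]],[[-1,0,0],[0,0,0]]]'

```text
t: 5.62
tool_pos: [0.4306, -0.323, 0.2287]
orientation: [-0.765, -3.047, -0.0]
force: [-2.4, 1.6, -0.2]
opening: 0.0004
gripper_force: 1.5
```

```bash
python3 - <<'E'
from h import *
s,p,R=cur();f=s["force"];print(s["t"],wt(p)*1000,np.dot(f[:2],ux),np.dot(f[:2],uy),f[2])
E
```

```text
5.6167 [-127.6203771    -0.39313435  228.70026226] -2.842236327517068 0.27079688385653156 -0.24300557678121326
```

Still about 3 N of sliding friction. I'll creep in 0.5 mm steps.

Emit:
apply_moves --series '[[[-0.8,0,0],[0,0,0]],[[-0.7,0,0],[0,0,0]],[[-0.7,0,0],[0,0,0]],[[-0.7,0,0],[0,0,0]],[[-0.7,0,0],[0,0,0]],[[-0.7,0,0],[0,0,0]],[[-0.7,0,0],[0,0,0]]]'

```text
t: 6.2
tool_pos: [0.4351, -0.3254, 0.2287]
orientation: [-0.765, -3.047, -0.0]
force: [-2.9, 2.4, -1.7]
opening: 0.0006
gripper_force: 1.5
```

Emit:
apply_moves --series '[[[-0.5,0,0],[0,0,0]],[[-0.5,0,0],[0,0,0]],[[-0.5,0,0],[0,0,0]],[[-0.5,0,0],[0,0,0]]]'

```text
t: 6.53
tool_pos: [0.4367, -0.3263, 0.2287]
orientation: [-0.765, -3.047, -0.0]
force: [-5.0, 2.6, 1.0]
opening: 0.0005
gripper_force: 2.8
```

Emit:
apply_moves --series '[[[-0.4,0,0],[0,0,0]],[[-0.3,0,0],[0,0,0]],[[0,0,0],[0,0,0]]]'

```text
t: 6.78
tool_pos: [0.437, -0.3264, 0.2286]
orientation: [-0.764, -3.045, -0.001]
force: [-6.5, 3.4, 2.8]
opening: 0.0003
gripper_force: 3.8
```

Emit:
apply_moves --series '[[[-0.4,0,0],[0,0,0]],[[-0.4,0,0],[0,0,0]],[[0,0,0],[0,0,0]]]'

```text
t: 7.03
tool_pos: [0.4373, -0.3266, 0.2286]
orientation: [-0.764, -3.044, -0.002]
force: [-8.7, 5.5, 5.4]
opening: 0.0004
gripper_force: 5.8
```

On the stop: 10 N and no further travel. Backing off, then rising and going over the crank.

Emit:
apply_moves --series '[[[3,0,0],[0,0,0]],[[7,0,0],[0,0,0]],[[10,0,0],[0,0,0]],[[0,0,-20],[0,0,0]],[[0,0,-35],[0,0,0]],[[0,0,-35],[0,0,0]],[[0,0,-35],[0,0,0]],[[0,0,-35],[0,0,0]],[[0,0,-35],[0,0,0]],[[0,0,-30],[0,0,0]],[[-5,0,-17],[0,0,0]],[[-15,0,0],[0,0,0]]]' --claw 0.5

```text
t: 8.03
tool_pos: [0.438, -0.3272, 0.478]
orientation: [0.763, 3.037, -0.008]
force: [0.5, -0.5, -0.0]
opening: 0.0465
gripper_force: 0.0
```

Emit:
apply_moves --series '[[[-20,0,0],[0,0,0]],[[-22,0,0],[0,0,0]],[[-22,0,0],[0,0,0]],[[-22,0,0],[0,0,0]],[[-22,0,0],[0,0,0]],[[-20,0,0],[0,0,0]],[[-15,0,0],[0,0,0]],[[-10,0,0],[0,0,0]],[[0,0,0],[0,0,0]],[[0,0,0],[0,0,0]]]'

```text
t: 8.87
tool_pos: [0.5731, -0.3994, 0.4707]
orientation: [0.764, 3.047, -0.0]
force: [0.4, -0.8, 0.2]
opening: 0.0464
gripper_force: 0.0
```

```bash
python3 - <<'E'
from h import *
s,p,R=cur();f=s["force"];print(s["t"],wt(p)*1000,f,(R.inv()*Rdown).as_rotvec())
M=robot.calibration("wrist");print(M["fx"],M["cx"],M["cy"]);np.save("pics/w2E.npy",M["extrinsics"])
im,d=robot.read_camera("wrist");cv2.imwrite("pics/w2.png",im);np.save("pics/w2d.npy",d)
E
```

```text
8.8667 [ 3.39688505e+01 -3.53166085e-01  4.70650848e+02] [ 0.3633098  -0.76890003  0.21157116] [-4.98082833e-05  5.13093449e-04  5.78808426e-04]
371.64829954431775 314.24808839375885 233.21616086545706
```

View pics/w2.png

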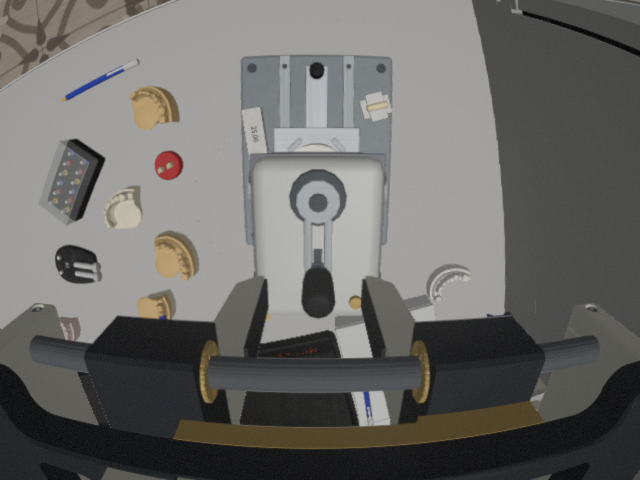

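The wrist view shows the carriage knob home at (316,70), the crank hub at (318,202) and the grip at (318,290) between the open fingers. The gauge block (255,130) and the clip (376,106) are undisturbed.

```bash
python3 - <<'E'
from h import *
c=robot.calibration("wrist");E=np.load("pics/w2E.npy");D=np.load("pics/w2d.npy");im=cv2.imread("pics/w2.png")
v,u=np.indices(D.shape);a=np.stack([u-c["cx"],v-c["cy"]],-1)/c["fx"];r=np.linalg.norm(a,axis=-1)+1e-9
k=np.tan(r)/r;C=np.stack([a[...,0]*k,a[...,1]*k,np.ones_like(r)],-1)*D[...,None]
W=(C-E[:3,3])@E[:3,:3]
T=np.stack([(W[...,:2]-AX)@ux,(W[...,:2]-AX)@uy,W[...,2]],-1)*1000
for n,lo,hi,(u0,u1,v0,v1) in(("griptop",259,270,(295,342,255,322)),("hub",220,240,(285,352,165,232)),("knobtop",62,72,(300,335,55,85)),("head",200,211,(240,400,140,330)),("gripbody",236,258,(295,342,255,322))):
    m=np.zeros(D.shape,bool);m[v0:v1,u0:u1]=1;m&=(T[...,2]>lo)&(T[...,2]<hi)&(D>0);q=T[m];print(n,m.sum(),q.min(0).round(1),q.max(0).round(1),((q.min(0)+q.max(0))/2).round(1),np.median(q[:,2]).round(1))
g=cv2.GaussianBlur(cv2.cvtColor(im,6),(3,3),0)[160:245,280:355]
print(cv2.HoughCircles(g,cv2.HOUGH_GRADIENT,1,5,param1=80,param2=18,minRadius=6,maxRadius=35))
print("hub px",T[202,318])
E
```

```text
griptop 787 [ 42.6  -7.9 259. ] [ 61.5  11.2 265.1] [ 52.1   1.7 262. ] 262.9
hub 1673 [-13.1 -11.6 220. ] [ 20.2  15.3 229.3] [  3.5   1.8 224.7] 224.7
knobtop 183 [-111.    -5.6   62.8] [-96.1   8.6  68.4] [-103.5    1.5   65.6] 66.5
head 13370 [-24.  -42.4 200. ] [ 93.7  46.9 211. ] [ 34.8   2.3 205.5] 205.4
gripbody 464 [ 42.   -8.2 236. ] [ 52.5  11.7 258. ] [ 47.2   1.8 247. ] 247.9
[[[38.5 38.5 29.5]
  [38.5 43.5 23.2]
  [33.5 38.5 25.2]
  [36.5 33.5 25.2]
  [41.5 31.5 22.1]
  [43.5 40.5 16. ]]]
hub px [-5.34699305e-02  2.08047456e+00  2.27838802e+02]
```

Emit:
apply_moves --series '[[[-5,0,0],[0,0,0]],[[-6,0,0],[0,0,0]],[[-6,0,4],[0,0,0]],[[0,0,10],[0,0,0]],[[0,0,12],[0,0,0]],[[0,0,12],[0,0,0]],[[0,0,9],[0,0,0]],[[0,0,3.5],[0,0,0]],[[0,0,0],[0,0,0]]]'

```text
t: 9.67
tool_pos: [0.5876, -0.407, 0.4178]
orientation: [-0.764, -3.044, -0.002]
force: [0.1, -0.8, 0.3]
opening: 0.0467
gripper_force: 0.0
```

Emit:
apply_moves --series '[[[0,0,0],[0,0,0]],[[0,0,0],[0,0,0]],[[0,0,0],[0,0,0]],[[0,0,0],[0,0,0]],[[0,0,0],[0,0,0]],[[0,0,0],[0,0,0]],[[0,0,0],[0,0,0]],[[0,0,0],[0,0,0]]]' --claw 0 --newtons 25

```text
t: 10.33
tool_pos: [0.5881, -0.4073, 0.421]
orientation: [0.764, 3.046, -0.0]
force: [0.5, 1.2, 5.0]
opening: 0.0195
gripper_force: 25.0
```

```bash
python3 - <<'E'
from h import *
s,p,R=cur();f=s["force"];print(s["t"],wt(p)*1000,np.dot(f[:2],ux),np.dot(f[:2],uy),f[2],s["opening"],s["gripper_force"],s["wrist_torque"])
E
```

```text
10.3333 [ 5.09679580e+01 -1.91303401e-01  4.21046153e+02] -0.07384902590948628 1.2783783492130645 4.975824347555148 0.01947235343163586 25.0008801324293 [ 0.26001251 -0.33131499  0.0656185 ]
```

```bash
cat >> h.py <<'E'
def circ(th,r,r2=None,c=(0,0)):
    "tool-frame shifts (mm) through angles th (deg, first = present); blend radius r->r2"
    th=np.radians(np.array(th,float));rr=np.linspace(r,r2 or r,len(th))
    X=np.c_[-rr*np.cos(th),-rr*np.sin(th)]+np.linspace((0,0),c,len(th))
    print(str([[[a,b,0],[0,0,0]] for a,b in np.diff(X.round(1),axis=0).round(1).tolist()]))
E
python3 - <<'E'
from h import *
circ([0,2,6]+list(range(12,67,6)),51)
E
```

```text
[[[0.0, -1.8, 0], [0, 0, 0]], [[0.3, -3.5, 0], [0, 0, 0]], [[0.8, -5.3, 0], [0, 0, 0]], [[1.4, -5.2, 0], [0, 0, 0]], [[1.9, -4.9, 0], [0, 0, 0]], [[2.4, -4.8, 0], [0, 0, 0]], [[2.9, -4.5, 0], [0, 0, 0]], [[3.4, -4.1, 0], [0, 0, 0]], [[3.8, -3.8, 0], [0, 0, 0]], [[4.1, -3.4, 0], [0, 0, 0]], [[4.5, -2.9, 0], [0, 0, 0]], [[4.8, -2.4, 0], [0, 0, 0]]]
```

Emit:
apply_moves --series '[[[0.0,-1.8,0],[0,0,0]],[[0.3,-3.5,0],[0,0,0]],[[0.8,-5.3,0],[0,0,0]],[[1.4,-5.2,0],[0,0,0]],[[1.9,-4.9,0],[0,0,0]],[[2.4,-4.8,0],[0,0,0]],[[2.9,-4.5,0],[0,0,0]],[[3.4,-4.1,0],[0,0,0]],[[3.8,-3.8,0],[0,0,0]],[[4.1,-3.4,0],[0,0,0]],[[4.5,-2.9,0],[0,0,0]],[[4.8,-2.4,0],[0,0,0]]]'

```text
t: 11.33
tool_pos: [0.5394, -0.4334, 0.421]
orientation: [0.763, 3.047, 0.002]
force: [1.6, 7.3, 6.7]
opening: 0.0196
gripper_force: 25.0
```

```bash
cat >> h.py <<'E'
def rep(th,r):
    s,p,R=cur();f=s["force"];q=wt(p)*1000;F=np.array([np.dot(f[:2],ux),np.dot(f[:2],uy)]);t=np.radians(th)
    er=np.array([np.cos(t),-np.sin(t)]);et=np.array([-np.sin(t),-np.cos(t)])
    print("t",s["t"],"pos",q.round(2),"Frad %.1f Ftan %.1f Fz %.1f"%(F@er,F@et,f[2]),"grip",s["gripper_force"],s["opening"],"rad err",((q[:2]-CEN)@er-r).round(2),"tan",((q[:2]-CEN)@et).round(2))
CEN=np.array([0.,-.3])
E
python3 - <<'E'
from h import *
rep(66,51)
circ(range(66,139,6),51)
E
```

```text
t 11.3333 pos [ 20.35 -46.24 420.98] Frad -7.4 Ftan -1.0 Fz 6.7 grip 25.010196939110756 0.01962147184706331 rad err -0.76 tan 0.1
[[[4.9, -1.9, 0], [0, 0, 0]], [[5.2, -1.4, 0], [0, 0, 0]], [[5.3, -0.8, 0], [0, 0, 0]], [[5.3, -0.3, 0], [0, 0, 0]], [[5.3, 0.3, 0], [0, 0, 0]], [[5.3, 0.8, 0], [0, 0, 0]], [[5.2, 1.4, 0], [0, 0, 0]], [[4.9, 1.9, 0], [0, 0, 0]], [[4.8, 2.4, 0], [0, 0, 0]], [[4.5, 2.9, 0], [0, 0, 0]], [[4.1, 3.4, 0], [0, 0, 0]], [[3.8, 3.8, 0], [0, 0, 0]]]
```

```bash
python3 - <<'E'
from h import *
circ(range(66,91,6),51,49.7,(-1.3,0));circ(range(90,139,6),49.7)
E
```

```text
[[[4.7, -1.6, 0], [0, 0, 0]], [[4.9, -1.0, 0], [0, 0, 0]], [[4.9, -0.6, 0], [0, 0, 0]], [[4.9, 0.1, 0], [0, 0, 0]]]
[[[5.2, 0.3, 0], [0, 0, 0]], [[5.1, 0.8, 0], [0, 0, 0]], [[5.1, 1.3, 0], [0, 0, 0]], [[4.8, 1.9, 0], [0, 0, 0]], [[4.6, 2.4, 0], [0, 0, 0]], [[4.4, 2.8, 0], [0, 0, 0]], [[4.1, 3.3, 0], [0, 0, 0]], [[3.6, 3.6, 0], [0, 0, 0]]]
```

Emit:
apply_moves --series '[[[4.7,-1.6,-0.1],[0,0,0]],[[4.9,-1.0,-0.1],[0,0,0]],[[4.9,-0.6,-0.1],[0,0,0]],[[4.9,0.1,-0.1],[0,0,0]],[[5.2,0.3,-0.1],[0,0,0]],[[5.1,0.8,-0.1],[0,0,0]],[[5.1,1.3,0],[0,0,0]],[[4.8,1.9,0],[0,0,0]],[[4.6,2.4,0],[0,0,0]],[[4.4,2.8,0],[0,0,0]],[[4.1,3.3,0],[0,0,0]],[[3.6,3.6,0],[0,0,0]]]'

```text
t: 12.33
tool_pos: [0.4947, -0.3962, 0.421]
orientation: [-0.766, -3.045, 0.003]
force: [-4.3, -4.0, 6.2]
opening: 0.0194
gripper_force: 25.0
```

```bash
sed -i 's/^CEN=.*/CEN=np.array([1.3,-.3])/' h.py; python3 - <<'E'
from h import *
rep(138,49.7)
circ(range(138,211,6),49.7)
E
```

```text
t 12.3333 pos [-36.64 -34.57 420.99] Frad 5.1 Ftan -2.8 Fz 6.2 grip 25.00268609728664 0.01936910487161195 rad err 1.42 tan -0.08
[[[3.3, 4.1, 0], [0, 0, 0]], [[2.8, 4.4, 0], [0, 0, 0]], [[2.4, 4.6, 0], [0, 0, 0]], [[1.9, 4.8, 0], [0, 0, 0]], [[1.3, 5.1, 0], [0, 0, 0]], [[0.8, 5.1, 0], [0, 0, 0]], [[0.3, 5.2, 0], [0, 0, 0]], [[-0.3, 5.2, 0], [0, 0, 0]], [[-0.8, 5.1, 0], [0, 0, 0]], [[-1.3, 5.1, 0], [0, 0, 0]], [[-1.9, 4.8, 0], [0, 0, 0]], [[-2.4, 4.7, 0], [0, 0, 0]]]
```

```bash
python3 - <<'E'
from h import *
circ(range(138,175,6),49.7,50.8,(1.0,.9));circ(range(174,211,6),50.8)
E
```

```text
[[[3.6, 4.1, 0], [0, 0, 0]], [[3.2, 4.5, 0], [0, 0, 0]], [[2.7, 4.7, 0], [0, 0, 0]], [[2.2, 5.0, 0], [0, 0, 0]], [[1.7, 5.2, 0], [0, 0, 0]], [[1.2, 5.4, 0], [0, 0, 0]]]
[[[0.3, 5.3, 0], [0, 0, 0]], [[-0.3, 5.3, 0], [0, 0, 0]], [[-0.8, 5.3, 0], [0, 0, 0]], [[-1.4, 5.1, 0], [0, 0, 0]], [[-1.9, 5.0, 0], [0, 0, 0]], [[-2.4, 4.7, 0], [0, 0, 0]]]
```

Emit:
apply_moves --series '[[[3.6,4.1,0],[0,0,0]],[[3.2,4.5,0],[0,0,0]],[[2.7,4.7,0],[0,0,0]],[[2.2,5.0,0],[0,0,0]],[[1.7,5.2,0],[0,0,0]],[[1.2,5.4,0],[0,0,0]],[[0.3,5.3,0],[0,0,0]],[[-0.3,5.3,0],[0,0,0]],[[-0.8,5.3,0],[0,0,0]],[[-1.4,5.1,0],[0,0,0]],[[-1.9,5.0,0],[0,0,0]],[[-2.4,4.7,0],[0,0,0]]]'

```text
t: 13.33
tool_pos: [0.5165, -0.3381, 0.4209]
orientation: [-0.763, -3.045, -0.003]
force: [-3.4, 7.1, 8.7]
opening: 0.0194
gripper_force: 25.0
```

```bash
sed -i 's/^CEN=.*/CEN=np.array([.3,.6])/' h.py; python3 - <<'E'
from h import *
rep(210,50.8)
circ(range(210,283,6),50.8)
E
```

```text
t 13.3333 pos [-44.89  26.93 420.95] Frad 7.9 Ftan 0.8 Fz 8.7 grip 25.004308316856623 0.019402960836377582 rad err 1.5 tan 0.21
[[[-2.9, 4.5, 0], [0, 0, 0]], [[-3.3, 4.1, 0], [0, 0, 0]], [[-3.8, 3.8, 0], [0, 0, 0]], [[-4.1, 3.3, 0], [0, 0, 0]], [[-4.5, 2.9, 0], [0, 0, 0]], [[-4.7, 2.4, 0], [0, 0, 0]], [[-5.0, 1.9, 0], [0, 0, 0]], [[-5.1, 1.4, 0], [0, 0, 0]], [[-5.3, 0.8, 0], [0, 0, 0]], [[-5.3, 0.3, 0], [0, 0, 0]], [[-5.3, -0.3, 0], [0, 0, 0]], [[-5.3, -0.8, 0], [0, 0, 0]]]
```

```bash
cat > fit.py <<'E'
import numpy as np
from scipy.optimize import least_squares
def fit(D,r0=None):
    D=np.array(D)
    for kf in(1e9,20,10):
        def res(x):
            t=np.radians(D[:,3]);P=D[:,:2]+np.c_[np.cos(t),-np.sin(t)]*D[:,2:3]/kf
            return np.hypot(*(P-x[:2]).T)-x[2]
        s=least_squares(res,[0,0,51]);print(kf,s.x.round(2),s.fun.round(2))
E
python3 - <<'E'
from fit import *
fit([(50.97,-.19,0,0),(20.35,-46.24,-7.4,66),(-36.64,-34.57,5.1,138),(-44.89,26.93,7.9,210)])
E
```

```text
1000000000.0 [-0.2   1.22 51.39] [-0.2   0.33 -0.31  0.17]
20 [-0.43  1.5  51.53] [-0.1   0.17 -0.16  0.09]
10 [-0.66  1.78 51.67] [-0.01  0.01 -0.01  0.  ]
```

```bash
python3 - <<'E'
from h import *
circ(range(210,247,6),50.8,51.7,(1.0,1.2));circ(range(246,283,6),51.7)
E
```

```text
[[[-2.6, 4.7, 0], [0, 0, 0]], [[-3.1, 4.5, 0], [0, 0, 0]], [[-3.5, 4.1, 0], [0, 0, 0]], [[-3.9, 3.7, 0], [0, 0, 0]], [[-4.3, 3.2, 0], [0, 0, 0]], [[-4.6, 2.8, 0], [0, 0, 0]]]
[[[-5.0, 2.0, 0], [0, 0, 0]], [[-5.3, 1.4, 0], [0, 0, 0]], [[-5.3, 0.8, 0], [0, 0, 0]], [[-5.4, 0.3, 0], [0, 0, 0]], [[-5.4, -0.3, 0], [0, 0, 0]], [[-5.3, -0.8, 0], [0, 0, 0]]]
```

Emit:
apply_moves --series '[[[-2.6,4.7,0],[0,0,0]],[[-3.1,4.5,0],[0,0,0]],[[-3.5,4.1,0],[0,0,0]],[[-3.9,3.7,0],[0,0,0]],[[-4.3,3.2,0],[0,0,0]],[[-4.6,2.8,0],[0,0,0]],[[-5.0,2.0,0],[0,0,0]],[[-5.3,1.4,0],[0,0,0]],[[-5.3,0.8,0],[0,0,0]],[[-5.4,0.3,0],[0,0,0]],[[-5.4,-0.3,0],[0,0,0]],[[-5.3,-0.8,0],[0,0,0]]]'

```text
t: 14.33
tool_pos: [0.5765, -0.341, 0.421]
orientation: [-0.764, -3.046, -0.001]
force: [-2.7, 3.2, 6.0]
opening: 0.0194
gripper_force: 25.0
```

```bash
sed -i 's/^CEN=.*/CEN=np.array([-.7,1.8])/' h.py; python3 - <<'E'
from h import *
rep(282,51.7)
circ(range(282,355,6),51.7)
E
```

```text
t 14.3333 pos [  9.4   52.71 420.95] Frad 0.7 Ftan -4.1 Fz 6.0 grip 25.001292186789215 0.019419214655204617 rad err 0.2 tan -0.71
[[[-5.3, -1.4, 0], [0, 0, 0]], [[-5.0, -2.0, 0], [0, 0, 0]], [[-4.9, -2.4, 0], [0, 0, 0]], [[-4.5, -3.0, 0], [0, 0, 0]], [[-4.2, -3.4, 0], [0, 0, 0]], [[-3.8, -3.8, 0], [0, 0, 0]], [[-3.4, -4.2, 0], [0, 0, 0]], [[-3.0, -4.5, 0], [0, 0, 0]], [[-2.4, -4.9, 0], [0, 0, 0]], [[-2.0, -5.0, 0], [0, 0, 0]], [[-1.4, -5.3, 0], [0, 0, 0]], [[-0.8, -5.3, 0], [0, 0, 0]]]
```

Radial force is nearly gone, so the circle fit is right. Continuing.

Emit:
apply_moves --series '[[[-5.3,-1.4,0],[0,0,0]],[[-5.0,-2.0,0],[0,0,0]],[[-4.9,-2.4,0],[0,0,0]],[[-4.5,-3.0,0],[0,0,0]],[[-4.2,-3.4,0],[0,0,0]],[[-3.8,-3.8,0],[0,0,0]],[[-3.4,-4.2,0],[0,0,0]],[[-3.0,-4.5,0],[0,0,0]],[[-2.4,-4.9,0],[0,0,0]],[[-2.0,-5.0,0],[0,0,0]],[[-1.4,-5.3,0],[0,0,0]],[[-0.8,-5.3,0],[0,0,0]]]'

```text
t: 15.33
tool_pos: [0.5915, -0.4003, 0.4211]
orientation: [0.763, 3.046, 0.001]
force: [4.0, 0.8, 4.9]
opening: 0.0195
gripper_force: 25.0
```

```bash
python3 - <<'E'
from h import *
rep(354,51.7)
for a in(354,66,138,210,282): circ(range(a,a+73,6),51.7)
E
```

```text
t 15.3333 pos [ 50.68   7.5  421.06] Frad 3.4 Ftan -2.2 Fz 4.9 grip 25.001635551452637 0.01948853049875987 rad err -0.01 tan -0.3
[[[-0.3, -5.4, 0], [0, 0, 0]], [[0.3, -5.4, 0], [0, 0, 0]], [[0.8, -5.3, 0], [0, 0, 0]], [[1.4, -5.3, 0], [0, 0, 0]], [[2.0, -5.0, 0], [0, 0, 0]], [[2.4, -4.8, 0], [0, 0, 0]], [[3.0, -4.6, 0], [0, 0, 0]], [[3.4, -4.2, 0], [0, 0, 0]], [[3.8, -3.8, 0], [0, 0, 0]], [[4.2, -3.4, 0], [0, 0, 0]], [[4.6, -3.0, 0], [0, 0, 0]], [[4.8, -2.4, 0], [0, 0, 0]]]
[[[5.0, -2.0, 0], [0, 0, 0]], [[5.3, -1.4, 0], [0, 0, 0]], [[5.3, -0.8, 0], [0, 0, 0]], [[5.4, -0.3, 0], [0, 0, 0]], [[5.4, 0.3, 0], [0, 0, 0]], [[5.3, 0.8, 0], [0, 0, 0]], [[5.3, 1.4, 0], [0, 0, 0]], [[5.0, 2.0, 0], [0, 0, 0]], [[4.8, 2.4, 0], [0, 0, 0]], [[4.6, 3.0, 0], [0, 0, 0]], [[4.2, 3.4, 0], [0, 0, 0]], [[3.8, 3.8, 0], [0, 0, 0]]]
[[[3.4, 4.2, 0], [0, 0, 0]], [[3.0, 4.6, 0], [0, 0, 0]], [[2.4, 4.8, 0], [0, 0, 0]], [[2.0, 5.0, 0], [0, 0, 0]], [[1.4, 5.3, 0], [0, 0, 0]], [[0.8, 5.3, 0], [0, 0, 0]], [[0.3, 5.4, 0], [0, 0, 0]], [[-0.3, 5.4, 0], [0, 0, 0]], [[-0.8, 5.3, 0], [0, 0, 0]], [[-1.4, 5.3, 0], [0, 0, 0]], [[-2.0, 5.0, 0], [0, 0, 0]], [[-2.4, 4.9, 0], [0, 0, 0]]]
[[[-3.0, 4.5, 0], [0, 0, 0]], [[-3.4, 4.2, 0], [0, 0, 0]], [[-3.8, 3.8, 0], [0, 0, 0]], [[-4.2, 3.4, 0], [0, 0, 0]], [[-4.5, 3.0, 0], [0, 0, 0]], [[-4.9, 2.4, 0], [0, 0, 0]], [[-5.0, 2.0, 0], [0, 0, 0]], [[-5.3, 1.4, 0], [0, 0, 0]], [[-5.3, 0.8, 0], [0, 0, 0]], [[-5.4, 0.3, 0], [0, 0, 0]], [[-5.4, -0.3, 0], [0, 0, 0]], [[-5.3, -0.8, 0], [0, 0, 0]]]
[[[-5.3, -1.4, 0], [0, 0, 0]], [[-5.0, -2.0, 0], [0, 0, 0]], [[-4.9, -2.4, 0], [0, 0, 0]], [[-4.5, -3.0, 0], [0, 0, 0]], [[-4.2, -3.4, 0], [0, 0, 0]], [[-3.8, -3.8, 0], [0, 0, 0]], [[-3.4, -4.2, 0], [0, 0, 0]], [[-3.0, -4.5, 0], [0, 0, 0]], [[-2.4, -4.9, 0], [0, 0, 0]], [[-2.0, -5.0, 0], [0, 0, 0]], [[-1.4, -5.3, 0], [0, 0, 0]], [[-0.8, -5.3, 0], [0, 0, 0]]]
```

Emit:
apply_moves --series '[[[-0.4,-5.4,0],[0,0,0]],[[0.2,-5.4,0],[0,0,0]],[[0.7,-5.3,0],[0,0,0]],[[1.4,-5.3,0],[0,0,0]],[[2.0,-5.0,0],[0,0,0]],[[2.4,-4.8,0],[0,0,0]],[[3.0,-4.6,0],[0,0,0]],[[3.4,-4.2,0],[0,0,0]],[[3.8,-3.8,0],[0,0,0]],[[4.2,-3.4,0],[0,0,0]],[[4.6,-3.0,0],[0,0,0]],[[4.8,-2.4,0],[0,0,0]]]'

```text
t: 16.33
tool_pos: [0.5391, -0.433, 0.421]
orientation: [-0.765, -3.046, 0.0]
force: [1.6, 2.2, 5.5]
opening: 0.0193
gripper_force: 25.0
```

```bash
sed -i 's/^CEN=.*/CEN=np.array([-.4,1.8])/' h.py; python3 - <<'E'
from h import *
rep(66,51.7)
E
```

```text
t 16.3333 pos [ 19.92 -46.05 421.  ] Frad -2.3 Ftan -1.5 Fz 5.5 grip 25.00357353128493 0.01925633135013457 rad err 0.28 tan 0.9
```

Forces are small. Going on round to the heavy point.

Emit:
apply_moves --series '[[[5.0,-2.0,0],[0,0,0]],[[5.3,-1.4,0],[0,0,0]],[[5.3,-0.8,0],[0,0,0]],[[5.4,-0.3,0],[0,0,0]],[[5.4,0.3,0],[0,0,0]],[[5.3,0.8,0],[0,0,0]],[[5.3,1.4,0],[0,0,0]],[[5.0,2.0,0],[0,0,0]],[[4.8,2.4,0],[0,0,0]],[[4.6,3.0,0],[0,0,0]],[[4.2,3.4,0],[0,0,0]],[[3.8,3.8,0],[0,0,0]]]'

```text
t: 17.33
tool_pos: [0.493, -0.3935, 0.421]
orientation: [0.765, 3.047, -0.001]
force: [3.7, -1.3, 4.7]
opening: 0.0191
gripper_force: 25.0
```

```bash
python3 - <<'E'
from h import *
rep(138,51.7)
E
```

```text
t 17.3333 pos [-39.33 -33.   420.98] Frad -3.3 Ftan -2.1 Fz 4.7 grip 25.001325267367065 0.01907799169257238 rad err 0.51 tan 0.19
```

Emit:
apply_moves --series '[[[3.4,4.2,0],[0,0,0]],[[3.0,4.6,0],[0,0,0]],[[2.4,4.8,0],[0,0,0]]]'

```text
t: 17.58
tool_pos: [0.4917, -0.378, 0.4211]
orientation: [0.766, 3.046, -0.004]
force: [2.1, -8.0, 4.3]
opening: 0.0198
gripper_force: 25.0
```

Emit:
apply_moves --series '[[[2.0,5.0,0],[0,0,0]],[[1.4,5.3,0],[0,0,0]],[[0.8,5.3,0],[0,0,0]],[[0.3,5.4,0],[0,0,0]],[[-0.3,5.4,0],[0,0,0]],[[-0.8,5.3,0],[0,0,0]],[[-1.4,5.3,0],[0,0,0]],[[-2.0,5.0,0],[0,0,0]],[[-2.4,4.9,0],[0,0,0]]]'

```text
t: 18.33
tool_pos: [0.5163, -0.3369, 0.421]
orientation: [-0.765, -3.047, 0.0]
force: [2.8, -1.4, 5.3]
opening: 0.0194
gripper_force: 25.0
```

```bash
python3 - <<'E'
from h import *
rep(210,51.7)
E
```

```text
t 18.3333 pos [-45.55  27.91 420.98] Frad -2.6 Ftan 1.7 Fz 5.3 grip 25.000807684846222 0.01939618146877985 rad err 0.46 tan 0.03
```

```bash
python3 - <<'E'
from h import *
circ(range(210,283,6),51.7,51.4)
for a in(282,354,66,138,210): circ(range(a,a+73,6),51.4)
E
```

```text
[[[-3.0, 4.5, 0], [0, 0, 0]], [[-3.4, 4.2, 0], [0, 0, 0]], [[-3.9, 3.8, 0], [0, 0, 0]], [[-4.2, 3.3, 0], [0, 0, 0]], [[-4.5, 3.0, 0], [0, 0, 0]], [[-4.8, 2.4, 0], [0, 0, 0]], [[-5.1, 1.9, 0], [0, 0, 0]], [[-5.2, 1.4, 0], [0, 0, 0]], [[-5.3, 0.8, 0], [0, 0, 0]], [[-5.4, 0.2, 0], [0, 0, 0]], [[-5.4, -0.3, 0], [0, 0, 0]], [[-5.3, -0.8, 0], [0, 0, 0]]]
[[[-5.2, -1.4, 0], [0, 0, 0]], [[-5.0, -1.9, 0], [0, 0, 0]], [[-4.8, -2.5, 0], [0, 0, 0]], [[-4.5, -2.9, 0], [0, 0, 0]], [[-4.2, -3.4, 0], [0, 0, 0]], [[-3.8, -3.8, 0], [0, 0, 0]], [[-3.4, -4.2, 0], [0, 0, 0]], [[-2.9, -4.5, 0], [0, 0, 0]], [[-2.5, -4.8, 0], [0, 0, 0]], [[-1.9, -5.0, 0], [0, 0, 0]], [[-1.4, -5.2, 0], [0, 0, 0]], [[-0.8, -5.3, 0], [0, 0, 0]]]
[[[-0.3, -5.4, 0], [0, 0, 0]], [[0.3, -5.4, 0], [0, 0, 0]], [[0.8, -5.3, 0], [0, 0, 0]], [[1.4, -5.2, 0], [0, 0, 0]], [[1.9, -5.0, 0], [0, 0, 0]], [[2.5, -4.8, 0], [0, 0, 0]], [[2.9, -4.5, 0], [0, 0, 0]], [[3.4, -4.2, 0], [0, 0, 0]], [[3.8, -3.8, 0], [0, 0, 0]], [[4.2, -3.4, 0], [0, 0, 0]], [[4.5, -2.9, 0], [0, 0, 0]], [[4.8, -2.5, 0], [0, 0, 0]]]
[[[5.0, -1.9, 0], [0, 0, 0]], [[5.2, -
[... 295 characters left out ...]
0, 0]]]
[[[3.4, 4.2, 0], [0, 0, 0]], [[2.9, 4.5, 0], [0, 0, 0]], [[2.5, 4.8, 0], [0, 0, 0]], [[1.9, 5.0, 0], [0, 0, 0]], [[1.4, 5.2, 0], [0, 0, 0]], [[0.8, 5.3, 0], [0, 0, 0]], [[0.3, 5.4, 0], [0, 0, 0]], [[-0.3, 5.4, 0], [0, 0, 0]], [[-0.8, 5.3, 0], [0, 0, 0]], [[-1.4, 5.2, 0], [0, 0, 0]], [[-1.9, 5.0, 0], [0, 0, 0]], [[-2.5, 4.8, 0], [0, 0, 0]]]
[[[-2.9, 4.5, 0], [0, 0, 0]], [[-3.4, 4.2, 0], [0, 0, 0]], [[-3.8, 3.8, 0], [0, 0, 0]], [[-4.2, 3.4, 0], [0, 0, 0]], [[-4.5, 2.9, 0], [0, 0, 0]], [[-4.8, 2.5, 0], [0, 0, 0]], [[-5.0, 1.9, 0], [0, 0, 0]], [[-5.2, 1.4, 0], [0, 0, 0]], [[-5.3, 0.8, 0], [0, 0, 0]], [[-5.4, 0.3, 0], [0, 0, 0]], [[-5.4, -0.3, 0], [0, 0, 0]], [[-5.3, -0.8, 0], [0, 0, 0]]]
```

Emit:
apply_moves --series '[[[-3.0,4.5,0],[0,0,0]],[[-3.4,4.2,0],[0,0,0]],[[-3.9,3.8,0],[0,0,0]],[[-4.2,3.3,0],[0,0,0]],[[-4.5,3.0,0],[0,0,0]],[[-4.8,2.4,0],[0,0,0]],[[-5.1,1.9,0],[0,0,0]],[[-5.2,1.4,0],[0,0,0]],[[-5.3,0.8,0],[0,0,0]],[[-5.4,0.2,0],[0,0,0]],[[-5.4,-0.3,0],[0,0,0]],[[-5.3,-0.8,0],[0,0,0]]]'

```text
t: 19.33
tool_pos: [0.5767, -0.3412, 0.421]
orientation: [-0.764, -3.045, -0.002]
force: [0.1, 5.0, 7.9]
opening: 0.0197
gripper_force: 25.0
```

Emit:
apply_moves --series '[[[-5.2,-1.4,0],[0,0,0]],[[-5.0,-1.9,0],[0,0,0]],[[-4.8,-2.5,0],[0,0,0]],[[-4.5,-2.9,0],[0,0,0]],[[-4.2,-3.4,0],[0,0,0]],[[-3.8,-3.8,0],[0,0,0]],[[-3.4,-4.2,0],[0,0,0]],[[-2.9,-4.5,0],[0,0,0]],[[-2.5,-4.8,0],[0,0,0]],[[-1.9,-5.0,0],[0,0,0]],[[-1.4,-5.2,0],[0,0,0]],[[-0.8,-5.3,0],[0,0,0]]]'

```text
t: 20.33
tool_pos: [0.5916, -0.4003, 0.421]
orientation: [0.763, 3.046, 0.001]
force: [5.1, 0.9, 5.4]
opening: 0.0192
gripper_force: 25.0
```

```bash
python3 - <<'E'
from h import *
rep(354,51.4)
E
```

```text
t 20.3333 pos [ 50.75   7.62 421.05] Frad 4.4 Ftan -2.8 Fz 5.4 grip 25.001755147241056 0.019150612268807973 rad err 0.08 tan -0.44
```

```bash
sed -i 's/^CEN=.*/CEN=np.array([0,2.2])/' h.py; python3 - <<'E'
from h import *
circ(range(-6,67,6),51.4,51.6,(-.4,.4))
for a in(66,138,210): circ(range(a,a+73,6),51.6)
E
```

```text
[[[-0.3, -5.4, 0], [0, 0, 0]], [[0.2, -5.3, 0], [0, 0, 0]], [[0.8, -5.3, 0], [0, 0, 0]], [[1.3, -5.2, 0], [0, 0, 0]], [[1.9, -5.0, 0], [0, 0, 0]], [[2.4, -4.7, 0], [0, 0, 0]], [[2.9, -4.5, 0], [0, 0, 0]], [[3.3, -4.2, 0], [0, 0, 0]], [[3.8, -3.8, 0], [0, 0, 0]], [[4.2, -3.4, 0], [0, 0, 0]], [[4.4, -2.9, 0], [0, 0, 0]], [[4.8, -2.4, 0], [0, 0, 0]]]
[[[5.1, -2.0, 0], [0, 0, 0]], [[5.2, -1.4, 0], [0, 0, 0]], [[5.3, -0.8, 0], [0, 0, 0]], [[5.4, -0.3, 0], [0, 0, 0]], [[5.4, 0.3, 0], [0, 0, 0]], [[5.3, 0.8, 0], [0, 0, 0]], [[5.2, 1.4, 0], [0, 0, 0]], [[5.1, 2.0, 0], [0, 0, 0]], [[4.8, 2.4, 0], [0, 0, 0]], [[4.5, 3.0, 0], [0, 0, 0]], [[4.2, 3.4, 0], [0, 0, 0]], [[3.8, 3.8, 0], [0, 0, 0]]]
[[[3.4, 4.2, 0], [0, 0, 0]], [[3.0, 4.5, 0], [0, 0, 0]], [[2.4, 4.8, 0], [0, 0, 0]], [[2.0, 5.1, 0], [0, 0, 0]], [[1.4, 5.2, 0], [0, 0, 0]], [[0.8, 5.3, 0], [0, 0, 0]], [[0.3, 5.4, 0], [0, 0, 0]], [[-0.3, 5.4, 0], [0, 0, 0]], [[-0.8, 5.3, 0], [0, 0, 0]], [[-1.4, 5.2, 0], [0, 0, 0]], [[-2.0, 5.1, 0], [0, 0, 0]], [[-2.4, 4.8, 0], [0, 0, 0]]]
[[[-3.0, 4.5, 0], [0, 0, 0]], [[-3.4, 4.2, 0], [0, 0, 0]], [[-3.8, 3.8, 0], [0, 0, 0]], [[-4.2, 3.4, 0], [0, 0, 0]], [[-4.5, 3.0, 0], [0, 0, 0]], [[-4.8, 2.4, 0], [0, 0, 0]], [[-5.1, 2.0, 0], [0, 0, 0]], [[-5.2, 1.4, 0], [0, 0, 0]], [[-5.3, 0.8, 0], [0, 0, 0]], [[-5.4, 0.3, 0], [0, 0, 0]], [[-5.4, -0.3, 0], [0, 0, 0]], [[-5.3, -0.8, 0], [0, 0, 0]]]
```

Emit:
apply_moves --series '[[[-0.3,-5.4,0],[0,0,0]],[[0.2,-5.3,0],[0,0,0]],[[0.8,-5.3,0],[0,0,0]],[[1.3,-5.2,0],[0,0,0]],[[1.9,-5.0,0],[0,0,0]],[[2.4,-4.7,0],[0,0,0]],[[2.9,-4.5,0],[0,0,0]],[[3.3,-4.2,0],[0,0,0]],[[3.8,-3.8,0],[0,0,0]],[[4.2,-3.4,0],[0,0,0]],[[4.4,-2.9,0],[0,0,0]],[[4.8,-2.4,0],[0,0,0]]]'

```text
t: 21.33
tool_pos: [0.5398, -0.4328, 0.4211]
orientation: [-0.766, -3.047, 0.002]
force: [0.9, -1.8, 5.5]
opening: 0.0194
gripper_force: 25.0
```

```bash
python3 - <<'E'
from h import *
rep(66,51.6)
E
```

```text
t 21.3333 pos [ 20.49 -45.52 421.05] Frad 1.8 Ftan -1.0 Fz 5.5 grip 25.001071854494512 0.01937675198370492 rad err 0.33 tan 0.7
```

Emit:
apply_moves --series '[[[5.1,-2.0,0],[0,0,0]],[[5.2,-1.4,0],[0,0,0]],[[5.3,-0.8,0],[0,0,0]],[[5.4,-0.3,0],[0,0,0]],[[5.4,0.3,0],[0,0,0]],[[5.3,0.8,0],[0,0,0]],[[5.2,1.4,0],[0,0,0]],[[5.1,2.0,0],[0,0,0]],[[4.8,2.4,0],[0,0,0]],[[4.5,3.0,0],[0,0,0]],[[4.2,3.4,0],[0,0,0]],[[3.8,3.8,0],[0,0,0]]]'

```text
t: 22.33
tool_pos: [0.4934, -0.3934, 0.421]
orientation: [-0.766, -3.046, 0.002]
force: [1.0, -2.0, 6.3]
opening: 0.0194
gripper_force: 25.0
```

Emit:
apply_moves --series '[[[3.4,4.2,0],[0,0,0]],[[3.0,4.5,0],[0,0,0]],[[2.4,4.8,0],[0,0,0]],[[2.0,5.1,0],[0,0,0]],[[1.4,5.2,0],[0,0,0]],[[0.8,5.3,0],[0,0,0]],[[0.3,5.4,0],[0,0,0]],[[-0.3,5.4,0],[0,0,0]],[[-0.8,5.3,0],[0,0,0]],[[-1.4,5.2,0],[0,0,0]],[[-2.0,5.1,0],[0,0,0]],[[-2.4,4.8,0],[0,0,0]]]'

```text
t: 23.33
tool_pos: [0.5169, -0.3366, 0.4209]
orientation: [-0.765, -3.046, -0.0]
force: [2.6, 1.0, 6.2]
opening: 0.0195
gripper_force: 25.0
```

Emit:
apply_moves --series '[[[-3.0,4.5,0],[0,0,0]],[[-3.4,4.2,0],[0,0,0]],[[-3.8,3.8,0],[0,0,0]],[[-4.2,3.4,0],[0,0,0]],[[-4.5,3.0,0],[0,0,0]],[[-4.8,2.4,0],[0,0,0]],[[-5.1,2.0,0],[0,0,0]],[[-5.2,1.4,0],[0,0,0]],[[-5.3,0.8,0],[0,0,0]],[[-5.4,0.3,0],[0,0,0]],[[-5.4,-0.3,0],[0,0,0]],[[-5.3,-0.8,0],[0,0,0]]]'

```text
t: 24.33
tool_pos: [0.5771, -0.3412, 0.421]
orientation: [-0.764, -3.045, -0.001]
force: [-2.6, 2.5, 8.5]
opening: 0.0194
gripper_force: 25.0
```

```bash
python3 - <<'E'
from h import *
rep(282,51.6)
circ(list(range(282,343,6))+[346,350],51.6)
circ([350,353,356,358,360],51.6)
E
```

```text
t 24.3333 pos [ 10.04  52.84 420.95] Frad 0.2 Ftan -3.6 Fz 8.5 grip 25.001629795879126 0.019428872719295078 rad err 0.02 tan -0.71
[[[-5.2, -1.4, 0], [0, 0, 0]], [[-5.1, -2.0, 0], [0, 0, 0]], [[-4.8, -2.4, 0], [0, 0, 0]], [[-4.5, -3.0, 0], [0, 0, 0]], [[-4.2, -3.4, 0], [0, 0, 0]], [[-3.8, -3.8, 0], [0, 0, 0]], [[-3.4, -4.2, 0], [0, 0, 0]], [[-3.0, -4.5, 0], [0, 0, 0]], [[-2.4, -4.8, 0], [0, 0, 0]], [[-2.0, -5.1, 0], [0, 0, 0]], [[-1.0, -3.4, 0], [0, 0, 0]], [[-0.7, -3.5, 0], [0, 0, 0]]]
[[[-0.4, -2.7, 0], [0, 0, 0]], [[-0.3, -2.7, 0], [0, 0, 0]], [[-0.1, -1.8, 0], [0, 0, 0]], [[0.0, -1.8, 0], [0, 0, 0]]]
```

Emit:
apply_moves --series '[[[-5.2,-1.4,0],[0,0,0]],[[-5.1,-2.0,0],[0,0,0]],[[-4.8,-2.4,0],[0,0,0]],[[-4.5,-3.0,0],[0,0,0]],[[-4.2,-3.4,0],[0,0,0]],[[-3.8,-3.8,0],[0,0,0]],[[-3.4,-4.2,0],[0,0,0]],[[-3.0,-4.5,0],[0,0,0]],[[-2.4,-4.8,0],[0,0,0]],[[-2.0,-5.1,0],[0,0,0]],[[-1.0,-3.4,0],[0,0,0]],[[-0.7,-3.5,0],[0,0,0]]]'

```text
t: 25.33
tool_pos: [0.5933, -0.3969, 0.421]
orientation: [-0.764, -3.047, -0.001]
force: [2.7, 0.8, 6.4]
opening: 0.0194
gripper_force: 25.0
```

Emit:
apply_moves --series '[[[-0.4,-2.7,0],[0,0,0]],[[-0.3,-2.7,0],[0,0,0]],[[-0.1,-1.8,0],[0,0,0]],[[0.0,-1.8,0],[0,0,0]],[[0,-1.2,0],[0,0,0]],[[0,0,0],[0,0,0]],[[0,0,0],[0,0,0]],[[0,0,0],[0,0,0]]]'

```text
t: 26.0
tool_pos: [0.589, -0.4064, 0.421]
orientation: [0.765, 3.047, -0.0]
force: [2.6, -1.2, 5.5]
opening: 0.0191
gripper_force: 25.0
```

```bash
python3 - <<'E'
from h import *
rep(360,51.6)
E
```

```text
t 26.0 pos [ 51.35   1.03 421.04] Frad 2.9 Ftan -0.2 Fz 5.5 grip 25.00086658168584 0.019074119127196715 rad err -0.25 tan 1.17
```

Emit:
apply_moves --series '[[[0,0,0],[0,0,0]],[[0,0,0],[0,0,0]],[[0,0,0],[0,0,0]],[[0,0,0],[0,0,0]],[[0,0,0],[0,0,0]],[[0,0,-5],[0,0,0]],[[0,0,-10],[0,0,0]],[[0,0,-15],[0,0,0]],[[0,0,-15],[0,0,0]],[[5,0,-5],[0,0,0]],[[7,0,0],[0,0,0]],[[5,0,0],[0,0,0]]]' --claw 0.5

```text
t: 27.0
tool_pos: [0.5737, -0.3982, 0.4722]
orientation: [0.764, 3.046, -0.001]
force: [0.2, 0.3, -0.1]
opening: 0.0465
gripper_force: 0.0
```

Emit:
apply_moves --series '[[[0,0,0],[0,0,0]],[[0,0,0],[0,0,0]],[[0,0,0],[0,0,0]]]'

```text
t: 27.25
tool_pos: [0.5741, -0.3984, 0.4704]
orientation: [-0.765, -3.047, -0.0]
force: [0.5, 0.6, 0.7]
opening: 0.0464
gripper_force: 0.0
```

```bash
python3 - <<'E'
from h import *
s,p,R=cur();print(s["t"],wt(p)*1000,s["force"])
im,d=robot.read_camera("wrist");cv2.imwrite("pics/w3.png",im)
E
```

```text
27.25 [ 34.36703465   0.98593215 470.41469233] [0.52905737 0.57330668 0.69800114]
```

View pics/w3.png

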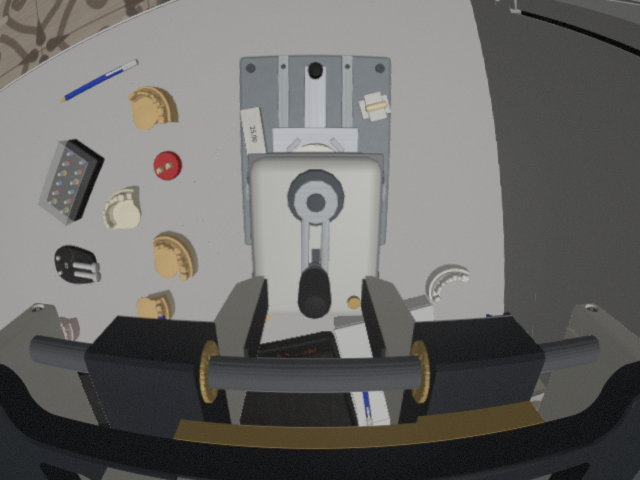

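The picture shows the tester where it was, with the carriage knob at (316,70). The grip is parked over the column at (315,292) and released, and the bystanders are untouched. I'll rise clear and hand in.

Emit:
apply_moves --series '[[[0,0,-10],[0,0,0]],[[0,0,-20],[0,0,0]],[[0,0,-20],[0,0,0]],[[0,0,-10],[0,0,0]],[[0,0,0],[0,0,0]],[[0,0,0],[0,0,0]],[[0,0,0],[0,0,0]]]'

```text
t: 27.88
tool_pos: [0.5742, -0.3985, 0.5294]
orientation: [-0.764, -3.046, -0.001]
force: [-0.4, -0.3, -1.1]
opening: 0.0464
gripper_force: 0.0
```

```bash
python3 -c "
from plant import robot
print(robot.close_job())"
```

```text
the job is handed in; nothing more can be done
None
```

The job is handed in after about 28 s: carriage pushed home on its stop, crank turned three clockwise turns at about 5 s each, then parked over the column about 0.02 rad past its start and released; the last picture shows the tester and the other things unmoved, though the lower cast itself was mostly hidden under the head.

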